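Draw the electrode carrier part-way out of the bench oven

ROBOT

A 7-joint arm with a two-finger parallel gripper is mounted at the origin on a cart in front of the work surface, level with it; the furniture and walls round the work are solid. World frame = base frame: x ahead of the robot, y to its left, z up, the work surface at z = 0. Lengths are in mm, angles in rad, forces in N, time in s.
With the tool pointing down it reaches from about 425 to 800 mm from the base axis. Payload 8.3 kg.
Tool frame: the origin (TCP) lies between the finger pads; the fingertips stand manip.tip_reach ahead of it and the grasp point (between the pads) lies 2 mm behind it (manip.tip_reach is the distance from the TCP to the fingertips, in mm); z points along the fingers, y is the line along which they close (so a half turn about z gives the same grasp; the last joint's range is limited). The gripper opens to 85 mm and grips with 20 to 120 N. Pads are 22 mm wide; open, the fingers measure 114 mm over their backs; the gripper's body (76 mm by 85 mm) begins 54 mm behind the grasp point. The pads swing forward as they close: fully open they stand 13 mm farther back than shut.
Start: joints at [-0.063, 0.383, 0.016, 1.37, -0.006, 1.388, -0.046], TCP at [624.983, 0.046, 248.279] pointing down, gripper open.
Joint ranges: [-2.95, 2.95], [-0.25, 2.06], [-1.52, 1.56], [0.18, 2.33], [-1.44, 4.58], [0.02, 2.06], [-3.01, 3.01]. Speed limits (rad/s): [2.39, 2.39, 3.01, 3.01, 3.14, 3.14, 3.14].

INTERFACE

Orientations are given as [roll, pitch, yaw] about the fixed x, y, z axes, in that order (R = Rz(yaw) Ry(pitch) Rx(roll)).
In Python, from rig import readout, optics, close_job, nets, manip gives the robot as it stands.
- The arm moves only by the tool jog_arm, never from a script. Its argument "commands" is a list that holds one entry, the list of rows, each a list of 7 numbers: the shift along the tool's x, y, z in cm, then the turn, a rotation vector about the tool's x, y, z in rad, then the closure, from 0 (fully open) to 1 (shut). In form: [[[dx, dy, dz, rx, ry, rz, jaw], ...]]. A call has 1 to 20 rows; each row shifts and turns the commanded pose from where the row before left it, along the tool's axes as they then stand; what a row does not reach is not made up. A row lasts 1/8 s, in which the tool goes at most 62.5 mm and 10.7 degrees, less where a joint would pass 70% of its speed; a pose out of reach is approached as far as the arm can. A call is refused whole if a number of a shift passes 6.25 or a number of a turn 0.188, either way. A call with a gripper value outside its range is refused whole. The fingers move at their own pace and stop on an object; "force" is the grip in N (left out, the last holds). Time passes only in rows, so rows that do not move let the fingers close. It gives the time, the measured TCP pose, the force, the opening and the grip force at its end, in the units of the state.
- readout.sense(): the state, without advancing time (a new reading comes with each control period).
- optics.get_image(name): name is "scene" or "side" or "wrist"; returns a dict with "img" (400x640x3 uint8, red, green, blue), "depth" (400x640 float32, mm along the optical axis (not along the pixel's ray), 0 where there is no reading), "camera_matrix" (3x3 intrinsics, pixels), "pose" (4x4, takes a point from camera to world coordinates). Camera axes: x right, y down, z forward; pixel columns grow to the right and rows downward; lengths in mm; the calibration is good to about 2 mm. A picture is of the moment at which its call begins.
- close_job(): hands the job in; it is judged then, once.
Trained networks look in the newest picture that a camera, given by its name, has taken for a name from the list of things; names that differ only in an ending like _2 or _b are one class to them, and where a whole thing is asked for, a point or a joint stands for the part that bears it (a point fixed in the world has none). Each returns a list of dicts, best first, with "confidence" (0 to 1); they miss things now and then, are a little off and sometimes report something else, mostly with a low value. They report only what shows in the picture. A call takes as long as a camera call.
- nets.regions_of(camera, label): "pixels" (400x640 bool, what is visible of it) and "rect" ([left, top, right, bottom] in pixels, round what is visible of it).
- nets.mark_of(camera, label): "uv" ([column, row] in pixels: a listed point, or the origin of a listed thing).
The state is a dict: "time_s": time; "joint_pos": joint angles; "joint_velocities": joint speeds; "effort": joint torques, N m; "tool_pos": TCP position; "orientation": TCP orientation; "ft_force": force on the tool from outside, world axes, zero at the start; "ft_torque": the same for the moment, N m; "gripper_width": opening from 0.0 (shut) to 1.0 (fully open); "grip_force": force on a finger pad.
Only numpy, scipy, OpenCV 4.12 (cv2) and the standard library are available. Lean on these libraries where they do the work, as an engineer would, in place of code of your own. Each camera call takes 0.05 s, during which the arm holds its last target. There are 200 camera calls.

TASK

The bench oven for welding electrodes is cold and the next electrodes are wanted: swing its door wide open, about square to the oven or further, then draw the electrode carrier straight along its sloping tube until the whole window with the electrodes stands clear of the tube, while at least 90 mm of its tail stays inside. It slides back if let go, so the program finishes while still gripping it and holding it still there; do not force it sideways in the tube, and leave the other things on the bench where they lie.

Things in the scene. Friction and masses are not known exactly. Their poses are not given: they have to be found in the camera images.
- oven: Grey sheet-metal bench oven for welding electrodes, fixed upright: body 260 deep x 170 wide x 178 mm high; a carrying handle on the roof, from 95 mm behind the front, rises to 229 mm. Origin on the bench under the middle of its front panel; +x runs into the oven, +y to the handle side of the front, z up. Its yaw varies.
- oven_door (a joint): Door angle, rad: 0 shut, 1.57 square to the oven, 2.0 the stop; may start slightly ajar. Opens counter-clockwise seen from above about an upright hinge on the front panel's -y edge. Door 170 mm wide, 70 mm deep in front of the panel, 14 to 178 mm above the bench, hollow over the carrier's stem. Needs about 1 N at the handle, stays where left; clear of a hand on the stem from 1.4 rad.
- door_handle (a point): Grip point on the door's pull: an upright steel bar 12 mm thick near the free edge, 40 mm in front of the door's face, 142 mm along the door from the hinge. The point is on the bar's axis, 168 mm above the bench; the bar spans 70 to 185 mm, its two arms to the door are at 92 and 138 mm, so its top 40 mm are free all round and can be pinched from above. Moves with the door.
- door_hinge (a point): Point on the upright hinge line, 168 mm above the bench, the same height as the handle point. The handle point runs on a circle of 180 mm radius round it.
- tube: Steel guide tube fixed in the oven, bore 32 mm. Origin at the middle of its mouth, which stands 6 mm in front of the front panel, 140 mm above the bench; +x runs down the bore, into the oven and 15 degrees downwards; the tube is 205 mm long. Pulling out means moving along its -x (towards the front and 15 degrees upwards). A side push of 45 N on it counts as forcing.
- carrier: Electrode carrier: smooth steel rod-like holder, 30.4 mm diameter, 220 mm long, 0.3 to 0.65 kg, loose in the tube (0.8 mm play all round). Origin on its axis at the front shoulder, +x along it into the tube, z up through the window. Home: shoulder 4 mm outside the mouth. The window, showing grey electrodes, lies 14 to 94 mm behind the shoulder. Slides home by its weight when let go.
- carrier_stem (a point): Grip point: middle of the carrier's round pull stem, 14 mm diameter, 40 mm long, in front of the shoulder (point 20 mm from it), with a 22 mm collar, 6 mm thick, at its outer end. About 146 mm above the bench when home and 29 mm in front of the oven's front panel; free from above once the door is open.
- chipping_hammer: Slag hammer with a wire-coil handle, 264 mm long, lying on the bench; origin under its middle; leave alone.
- mig_pliers: Pliers with red handles, 205 mm long, lying on the bench; leave alone.
- soapstone: Slim soapstone holder, 128 mm long, lying on the bench; leave alone.
- magnet_angle_1: Red welding magnet, 105 x 105 x 17 mm, lying on the bench; leave alone.
- angle_offcut: Piece of steel angle, 110 x 40 x 40 mm, lying on the bench; leave alone.
- tape_measure: Tape measure, 64 x 77 x 38 mm, lying on the bench; leave alone.
- gusset_1: Triangular steel gusset plate, 130 x 100 x 8 mm, lying on the bench; leave alone.

How it is judged:
By the outcome, as a careful person would: the job done as asked, in the order asked, and still so for the second after the job is handed in, while the arm keeps its last pose, push and grip.
It also fails if it takes over 51 s, if anything falls off the work surface, if the arm or the gripper's body presses on something with over 40 N, if the wrist force passes 120 N, or if a joint passes its speed limit or range.

## Working session

There is one attempt and no reset: what is moved stays moved. The work goes in short steps, Python scripts to look and compute and a tool call to move; the robot and the scene stay as the last step left them, time stands still between calls to the robot, and variables do not carry over. Pictures are saved under pics/ and viewed, at most 10 in all, crops included, and the job is handed in when it is done.

Besides the shell and the picture viewer there is one more tool, called after "Call:" as name(argument=value, ...) on one line, values as JSON. jog_arm: Moves the arm, as the interface text tells. Its arguments: {"type":"object","properties":{"commands":{"type":"array","items":{"type":"array","items":{"type":"array","items":{"type":"number"}}}},"force":{"type":"number"}},"required":["commands"]}

```bash
mkdir -p pics; ls; cat > h.py <<'E'
import numpy as np, cv2
from rig import readout, optics, close_job, nets, manip
def ray(im,uv):
    K=im["camera_matrix"];P=im["pose"]
    d=np.linalg.inv(K)@np.array([uv[0],uv[1],1.0]); return P[:3,3],P[:3,:3]@d
def pt(im,uv,r=1):
    u,v=int(round(uv[0])),int(round(uv[1])); w=im["depth"][max(v-r,0):v+r+1,max(u-r,0):u+r+1]; w=w[w>0]
    if len(w)==0: return None
    o,d=ray(im,uv); return o+d*np.median(w)
def tri(rs):
    A=np.zeros((3,3));b=np.zeros(3)
    for o,d in rs:
        d=d/np.linalg.norm(d);M=np.eye(3)-np.outer(d,d);A+=M;b+=M@o
    return np.linalg.solve(A,b)
def save(im,n): cv2.imwrite("pics/"+n,im["img"][:,:,::-1])
E
python3 - <<'E'
from h import *
np.set_printoptions(precision=1,suppress=True)
print(manip.tip_reach, readout.sense())
for c in ["scene","side","wrist"]:
    im=optics.get_image(c); save(im,c+"0.png")
    print(c,im["pose"][:3,3],im["pose"][:3,2])
    for l in ["oven","door_handle","door_hinge","tube","carrier","carrier_stem"]:
        for m in nets.mark_of(c,l)[:2]:
            print(l,np.array(m["uv"]),round(m["confidence"],2),pt(im,m["uv"]))
a=[cv2.imread("pics/"+c+"0.png") for c in("scene","side")]
cv2.imwrite("pics/both.png",cv2.resize(np.vstack(a),(480,600)))
E
```

```text
pics
17.0 {'time_s': 0.0, 'joint_pos': array([-0.1,  0.4,  0. ,  1.4, -0. ,  1.4, -0. ]), 'joint_velocities': array([ 0.,  0., -0., -0.,  0., -0., -0.]), 'effort': array([ -0. , -62.8,   0.8, -37.2,   0. ,   0. ,  -0. ]), 'tool_pos': array([624.5,   0. , 247.2]), 'orientation': array([-3.1,  0. ,  1.6]), 'ft_force': array([ 0.4,  0.2, -0.6]), 'ft_torque': array([ 0., -0., -0.]), 'grip_force': 0.0, 'gripper_width': 0.997676657870067}
scene [  68.1 -747.6  631.9] [ 0.4  0.7 -0.5]
oven [319.  209.7] 0.63 [553.9  70.   41.5]
door_handle [295.8 182. ] 0.65 [475.   60.2 165.2]
door_hinge [340.7 163.7] 0.97 [635.3  71.8 175.2]
carrier [333.2 291.1] 0.16 [ 421.6 -208.9    0. ]
side [ 182.1 -849.9  969.4] [ 0.3  0.7 -0.7]
oven [324.9 185.4] 0.82 [556.4  59.2  81.5]
door_handle [302.4 168.7] 0.77 [479.4  58.3 172.9]
door_hinge [353.7 148.3] 0.58 [687.7 139.5 143.5]
tube [353.2 150.6] 0.25 [671.8 110.2 158.8]
carrier [325.6 188.3] 0.48 [560.5  61.9  65.1]
wrist [625.7  68.9 372.8] [-0.  -0.3 -1. ]
door_handle [ 86.6 112. ] 0.93 [485.5  65.8 173.3]
door_hinge [365.5  60.1] 0.72 [655.7  95.3 175.1]
```

View pics/scene0.png

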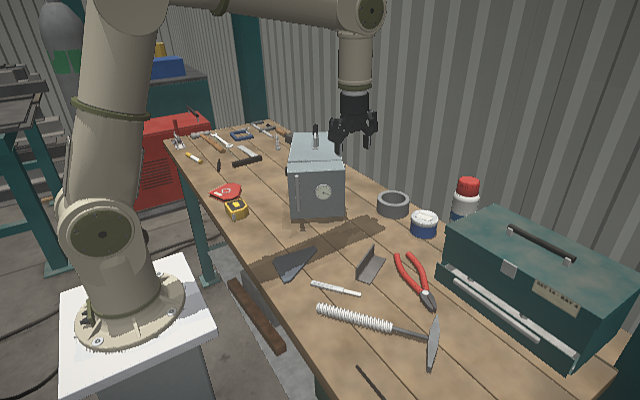

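View pics/side0.png

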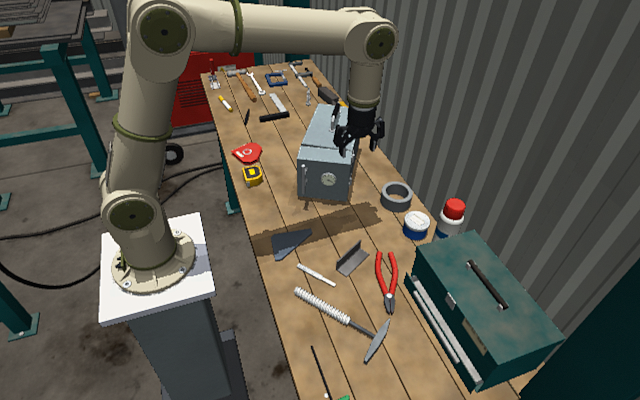

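View pics/wrist0.png

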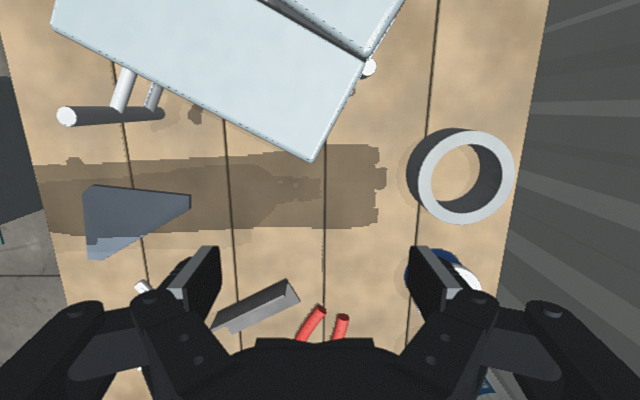

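```bash
python3 - <<'E'
from h import *
np.set_printoptions(precision=1,suppress=True)
# point clouds of oven & door -> top view
for c in ["scene","side","wrist"]:
    im=optics.get_image(c)
    o=im["pose"][:3,3]; v,u=np.nonzero(im["depth"]>0)
    d=np.linalg.inv(im["camera_matrix"])@np.vstack([u,v,np.ones_like(u)])
    X=(im["pose"][:3,:3]@(d*im["depth"][v,u])).T+o
    s=(X[:,2]>172)&(X[:,2]<186)&(X[:,0]>400)&(X[:,0]<900)&(X[:,1]>-100)&(X[:,1]<500)
    T=X[s]; np.save(c+"_top.npy",T)
    r=cv2.minAreaRect(T[:,:2].astype(np.float32)); print(c,len(T),r,cv2.boxPoints(r).tolist(),np.median(T[:,2]))
    for l in ["oven","oven_door","door_handle"]:
        for g in nets.regions_of(c,l)[:1]: print(l,g["rect"],round(g["confidence"],2))
    f=(X[:,2]>30)&(X[:,2]<165)&(X[:,0]>400)&(X[:,0]<720)&(X[:,1]>-100)&(X[:,1]<200)
    F=X[f]; print("front pts",len(F))
    np.save(c+"_front.npy",F)
I=np.full((500,600,3),255,np.uint8)
for c,col in (("scene",(0,0,255)),("side",(0,160,0)),("wrist",(255,0,0))):
    for n in("_top","_front"):
        T=np.load(c+n+".npy")
        for x,y in T[:,:2]:
            a,b=int((x-400)*1.5),int(450-(y+50)*1.5)
            if 0<=a<600 and 0<=b<500: I[b,a]=col if n=="_top" else (np.array(col)*0.4+100).clip(0,255)
for k in range(5): cv2.putText(I,f"x{400+k*100}",(k*150,495),0,.4,(0,0,0)); cv2.putText(I,f"y{-50+k*50}",(0,450-k*75),0,.4,(0,0,0))
cv2.imwrite("pics/map.png",I)
E
```

```text
scene 2133 ((684.5526733398438, 193.63217163085938), (423.7416687011719, 569.3661499023438), 0.33634909987449646) [[471.0142822265625, 477.0665588378906], [474.356689453125, -92.28974914550781], [898.091064453125, -89.80221557617188], [894.7486572265625, 479.5540771484375]] 175.05501025521409
oven [286.5, 126.3, 347.8, 222.3] 0.64
oven_door [285.5, 162.5, 343.8, 223.7] 0.88
door_handle [284.5, 159.2, 346.0, 220.8] 0.92
front pts 2180
side 2256 ((745.5631713867188, 185.5242919921875), (417.0753479003906, 459.7126770019531), 71.73339080810547) [[461.9258117675781, 59.5411376953125], [898.4727783203125, -84.55078887939453], [1029.2005615234375, 311.5074462890625], [592.653564453125, 455.599365234375]] 175.60590131300518
oven [297.1, 102.5, 360.1, 202.3] 0.62
oven_door [298.3, 147.3, 350.3, 204.6] 0.71
door_handle [296.8, 147.0, 350.5, 200.5] 0.71
front pts 1756
wrist 32798 ((575.749755859375, 80.97367858886719), (202.18675231933594, 91.85447692871094), 0.03396765515208244) [[474.6291809082031, 126.84097290039062], [474.6836242675781, 34.986515045166016], [676.870361328125, 35.10638427734375], [676.81591796875, 126.96084594726562]] 176.85733903760627
oven [49.7, 0.0, 402.9, 164.5] 0.68
oven_door [49.0, 0.7, 367.8, 160.4] 0.94
door_handle [51.3, 0.0, 364.7, 164.6] 0.58
front pts 2720
```

View pics/map.png

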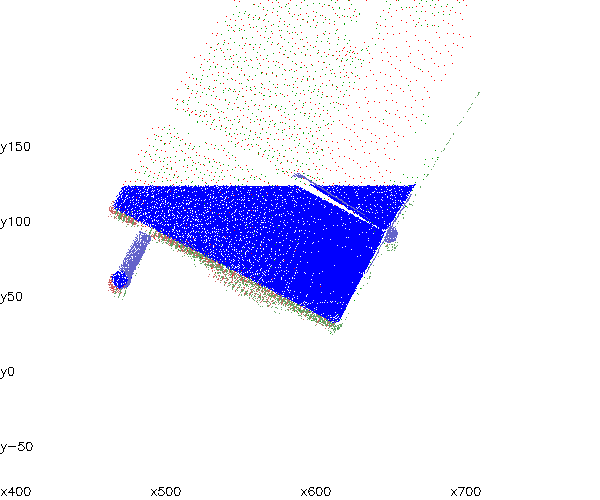

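```bash
python3 - <<'E'
from h import *
np.set_printoptions(precision=2,suppress=True)
W=np.load("wrist_top.npy")
hb=W[(np.hypot(W[:,0]-478,W[:,1]-63)<25)]
print("handle top n",len(hb),"zmax",hb[:,2].max()); t=hb[hb[:,2]>hb[:,2].max()-2.5]; print(cv2.minEnclosingCircle(t[:,:2].astype(np.float32)),t.mean(0))
def edge(T,ax,lo,hi,step,fn):
    P=[]
    for a in np.arange(lo,hi,step):
        s=T[(T[:,ax]>=a)&(T[:,ax]<a+step)]
        if len(s): P.append(s[fn(s[:,1-ax]),:2])
    P=np.array(P); vx,vy,x,y=cv2.fitLine(P.astype(np.float32),cv2.DIST_HUBER,0,.01,.01).ravel(); d=np.array([vx,vy]); r=np.abs((P-[x,y])@[-vy,vx]); 
    return np.array([x,y]),d,np.degrees(np.arctan2(vy,vx))%180,np.median(r),len(P)
D=W[W[:,2]>174]
f=edge(D[(D[:,0]>490)],0,500,612,2,np.argmin); print("door front",f)
r=edge(D,1,42,86,2,np.argmax); print("door right",r)
print("corner",np.linalg.solve(np.array([f[1],-r[1]]).T,r[0]-f[0])[0]*f[1]+f[0])
# body front edge: largest y gap in each x bin
P=[]
for a in np.arange(598,652,2):
    y=np.sort(D[(D[:,0]>=a)&(D[:,0]<a+2)][:,1]); g=np.diff(y); 
    if len(g): k=g.argmax(); P.append([a+1,y[k],y[k+1]])
P=np.array(P); print(P[::4])
for j in(1,2): print(np.polyfit(P[:,0],P[:,j],1), np.degrees(np.arctan(np.polyfit(P[:,0],P[:,j],1)[0])))
for c in("scene","side"):
    T=np.load(c+"_top.npy"); T=T[(abs(T[:,2]-176.5)<3)&(T[:,0]<800)]
    print(c,"left",edge(T,1,130,290,8,np.argmin),"right",edge(T,1,110,290,8,np.argmax))
E
```

```text
handle top n 576 zmax 185.71509703603218
((480.97418212890625, 63.75541305541992), 6.164341926574707) [481.19  63.73 184.07]
door front (array([566.23,  64.45], dtype=float32), array([ 0.89, -0.46], dtype=float32), np.float32(152.4595), np.float64(0.2014650813069077), 56)
door right (array([639.45,  61.9 ], dtype=float32), array([0.46, 0.89], dtype=float32), np.float32(62.290222), np.float64(0.09297782378860273), 22)
corner [624.76  33.93]
[[599.   107.77 108.46]
 [607.   115.63 116.43]
 [615.   117.71 121.94]
 [623.   113.1  116.5 ]
 [631.   108.94 111.32]
 [639.   104.85 107.07]
 [647.    74.72  75.87]]
[ 0.13 19.28] 7.517930803702645
[ 0.12 26.76] 7.063126497840439
scene left (array([533.8 , 213.04], dtype=float32), array([0.53, 0.85], dtype=float32), np.float32(58.205822), np.float64(1.3830969960148374), 20) right (array([692.02, 203.94], dtype=float32), array([0.37, 0.93], dtype=float32), np.float32(68.37056), np.float64(3.2741572543283515), 23)
side left (array([537.82, 211.82], dtype=float32), array([0.52, 0.85], dtype=float32), np.float32(58.67705), np.float64(0.4890976967115058), 20) right (array([701.3 , 232.74], dtype=float32), array([0.32, 0.95], dtype=float32), np.float32(71.11646), np.float64(10.740531394668084), 23)
```

Call:
jog_arm(commands=[[[1.6,-3.6,0,0,0,0.12,0],[1.03,-3.75,0,0,0,0.12,0],[0.63,-3.84,0,0,0,0.12,0],[0.2,-3.9,0,0,0,0.12,0],[0,0,0,0,0,0,0],[0,0,0,0,0,0,0]]])

```text
time_s: 2.4
tool_pos: [481.9, 61.3, 248.7]
orientation: [3.141, -0.0, 1.092]
ft_force: [-0.2, 0.5, -0.0]
gripper_width: 1.002
grip_force: 0.0
```

```bash
cat >> h.py <<'E'
from scipy.spatial.transform import Rotation as Ro
H=np.array([657.3,95.7])
def delta(target,yawdir=None):
    s=readout.sense(); R=Ro.from_euler("xyz",s["orientation"]).as_matrix(); e=np.array(target)-s["tool_pos"]
    print("t",s["time_s"],"pos",s["tool_pos"],"rpy",s["orientation"],"F",s["ft_force"],"w",s["gripper_width"],"g",s["grip_force"])
    print("tool-axes cm",R.T@e/10,"toolx",R[:,0],"tooly",R[:,1])
    if yawdir is not None:
        a=np.arctan2(R[1,1],R[0,1]); d=(yawdir-a+np.pi/2)%np.pi-np.pi/2; print("turn about tool z",-d)
E
python3 - <<'E'
from h import *
np.set_printoptions(precision=3,suppress=True)
delta([481,63.8,166],np.radians(-27.6))
yaw=np.radians(58.3)
for c in("scene","side"):
    im=optics.get_image(c); v,u=np.nonzero(im["depth"]>0)
    d=np.linalg.inv(im["camera_matrix"])@np.vstack([u,v,np.ones_like(u)])
    X=(im["pose"][:3,:3]@(d*im["depth"][v,u])).T+im["pose"][:3,3]
    X=X[(X[:,2]>12)&(X[:,2]<190)]
    for q in np.arange(.3,2.01,.1):
        a=yaw+q; L=(X[:,:2]-H)@np.array([[np.cos(a),-np.sin(a)],[np.sin(a),np.cos(a)]])
        s=(L[:,0]<2)&(L[:,0]>-118)&(L[:,1]>3)&(L[:,1]<175)
        if q>.8 and s.sum(): print(c,round(q,2),s.sum(),X[s].min(0),X[s].max(0))
E
```

```text
t 2.4 pos [481.929  61.275 248.655] rpy [ 3.141 -0.     1.092] F [-0.152  0.534 -0.018] w 1.0015125065541097 g 0.0
tool-axes cm [ 0.177 -0.206  8.265] toolx [0.461 0.887 0.   ] tooly [ 0.887 -0.461  0.001]
turn about tool z 0.002706633789131274
scene 0.8 1429 [540.117  31.461  12.43 ] [652.662  95.35  177.021]
scene 0.9 1181 [552.886  31.461  12.43 ] [652.662  95.35  177.021]
scene 1.0 959 [565.656  31.461  12.43 ] [657.91   95.35  177.021]
scene 1.1 768 [575.856  31.461  12.43 ] [658.259  90.154 177.021]
scene 1.2 598 [589.815  31.461  12.43 ] [658.259  86.872 177.021]
scene 1.3 464 [597.822  31.461  12.43 ] [658.259  86.872 177.021]
scene 1.4 326 [605.57    7.329  12.256] [741.789  86.872 176.498]
scene 1.5 226 [610.199   3.183  12.256] [747.464  89.652 175.844]
scene 1.6 109 [619.844  -7.822  12.256] [756.435  89.652 175.72 ]
scene 1.7 82 [657.91  -18.226  12.256] [756.435  89.652 157.647]
scene 1.8 128 [657.91  -29.637  12.092] [756.988  89.652 157.647]
scene 1.9 183 [657.91  -39.963  12.092] [761.28   89.652 157.647]
scene 2.0 237 [657.91  -51.178  12.092] [768.469  89.652 157.647]
side 0.8 1248 [541.014  27.478  12.431] [656.255  93.883 180.131]
side 0.9 1055 [552.705  27.478  12.431] [658.565  93.883 179.574]
side 1.0 887 [563.342  27.478  12.431] [659.046  92.171 179.574]
side 1.1 739 [575.3    27.478  12.431] [661.379  92.171 179.574]
side 1.2 604 [587.646  27.478  12.464] [662.775  92.171 179.574]
side 1.3 487 [596.886  27.478  12.464] [663.441  92.171 179.574]
side 1.4 384 [603.097  27.478  12.464] [663.441  90.722 179.574]
side 1.5 280 [610.39   16.722  13.438] [749.56   90.722 179.574]
side 1.6 189 [618.029   0.807  14.908] [749.56   90.722 179.574]
side 1.7 111 [626.574 -12.139  12.456] [753.625  90.722 178.613]
side 1.8 119 [644.198 -26.701  12.456] [758.493  90.722 176.938]
side 1.9 158 [653.824 -42.524  12.456] [763.686  90.722 174.593]
side 2.0 216 [653.824 -52.98   12.456] [767.711  90.97  174.593]
```

```bash
python3 - <<'E'
from h import *
np.set_printoptions(precision=1,suppress=True)
yaw=np.radians(58.3)
for c in("scene","side","wrist"):
    im=optics.get_image(c); v,u=np.nonzero(im["depth"]>0)
    d=np.linalg.inv(im["camera_matrix"])@np.vstack([u,v,np.ones_like(u)])
    X=(im["pose"][:3,:3]@(d*im["depth"][v,u])).T+im["pose"][:3,3]
    X=X[(X[:,2]>11)&(X[:,2]<190)&(X[:,0]>670)&(X[:,0]<860)&(X[:,1]<85)&(X[:,1]>-150)]
    h,e=np.histogram(X[:,1],np.arange(-150,90,20))
    for a,b in zip(e,e[1:]):
        s=X[(X[:,1]>=a)&(X[:,1]<b)]
        if len(s): print(c,a,len(s),s.min(0),s.max(0))
    for q in np.arange(1.4,2.01,.1):
        a=yaw+q; L=(X[:,:2]-H)@np.array([[np.cos(a),-np.sin(a)],[np.sin(a),np.cos(a)]])
        s=(L[:,0]<2)&(L[:,0]>-72)&(L[:,1]>3)&(L[:,1]<172)
        s|=(X[:,2]>68)&(L[:,0]<2)&(L[:,0]>-117)&(L[:,1]>130)&(L[:,1]<150)
        print(c,round(q,2),s.sum(), (X[s].min(0),X[s].max(0)) if s.sum() else "")
E
```

```text
scene -150 145 [ 740.5 -149.8   11.6] [ 821.2 -130.    52.9]
scene -130 78 [ 746.  -129.9   14.3] [ 812.9 -110.3   53. ]
scene -110 3 [ 772.  -109.6   48.5] [ 797.7 -106.8   50.9]
scene -70 124 [757.4 -59.7  12.2] [811.9 -50.1  46.8]
scene -50 137 [740.8 -49.9  11.6] [827.3 -30.   47.2]
scene -30 95 [733.  -29.8  11.1] [834.2 -10.3  47.1]
scene -10 101 [732.4  -9.3  11.5] [835.2   9.6  48. ]
scene 10 131 [737.4  10.1  11.6] [835.4  30.   47.6]
scene 30 75 [759.2  30.   11.8] [814.1  43.6  46.4]
scene 1.4 0 
scene 1.5 0 
scene 1.6 0 
scene 1.7 0 
scene 1.8 0 
scene 1.9 0 
scene 2.0 0 
side -150 132 [ 743.7 -149.9   13.2] [ 823.6 -130.1   55. ]
side -130 68 [ 753.7 -129.6   46.7] [ 813.2 -110.5   54.9]
side -70 145 [753.2 -63.7  11.4] [820.6 -50.1  49.1]
side -50 119 [740.5 -49.9  11.1] [833.8 -30.   50.5]
side -30 80 [736.  -29.9  12. ] [840.1 -10.1  50.1]
side -10 92 [736.3  -9.7  11. ] [839.7   9.9  50.7]
side 10 155 [743.6  10.2  11.2] [832.2  29.9  51.5]
side 30 42 [758.6  30.1  17.1] [818.2  42.2  50.9]
side 1.4 0 
side 1.5 0 
side 1.6 0 
side 1.7 0 
side 1.8 0 
side 1.9 0 
side 2.0 0 
wrist -150 893 [ 743.3 -150.    11.1] [ 777.6 -130.    54.2]
wrist -130 1294 [ 746.5 -130.    11. ] [ 804.6 -110.    54.1]
wrist -110 557 [ 764.8 -110.    11. ] [ 797.1 -105.    53.8]
wrist -70 161 [765.9 -56.6  44.8] [799.3 -50.   48.7]
wrist -50 1484 [742.9 -50.   11. ] [818.9 -30.   48.9]
wrist -30 972 [735.7 -30.   11. ] [827.3 -10.   49.2]
wrist -10 1034 [735.3 -10.   11. ] [827.7  10.   49. ]
wrist 10 1271 [738.2  10.1  11.1] [823.9  30.   48.9]
wrist 30 1706 [748.9  30.   11. ] [817.1  46.9  49.8]
wrist 1.4 0 
wrist 1.5 0 
wrist 1.6 0 
wrist 1.7 0 
wrist 1.8 0 
wrist 1.9 0 
wrist 2.0 0
```

Call:
jog_arm(commands=[[[0.18,-0.2,2.5,0,0,0,0],[0,0,2.5,0,0,0,0],[0,0,2.0,0,0,0,0],[0,0,1.1,0,0,0,0],[0,0,0,0,0,0,0],[0,0,0,0,0,0,0.85],[0,0,0,0,0,0,0.9],[0,0,0,0,0,0,1],[0,0,0,0,0,0,1],[0,0,0,0,0,0,1],[0,0,0,0,0,0,1],[0,0,0,0,0,0,1]]], force=30)

```text
time_s: 4.15
tool_pos: [480.1, 64.1, 167.5]
orientation: [-3.141, 0.0, 1.091]
ft_force: [-4.3, 0.0, 5.7]
gripper_width: 0.13
grip_force: 29.5
```

```bash
python3 - <<'E'
from h import *
np.set_printoptions(precision=3,suppress=True)
delta([481,63.8,168],np.radians(-27.6))
s=readout.sense()
p=s["tool_pos"][:2]-H; print(np.hypot(*p),np.degrees(np.arctan2(p[1],p[0])))
# arc in the tool frame: n equal steps, tool rotating with door
n=16; th=1.64/n; R=Ro.from_euler("xyz",s["orientation"]).as_matrix(); 
q=np.array([[np.cos(th),-np.sin(th)],[np.sin(th),np.cos(th)]])@p-p
print(th, R.T@np.array([q[0],q[1],0])/10)
E
```

```text
t 4.15 pos [480.132  64.148 167.506] rpy [-3.141  0.     1.091] F [-4.294  0.002  5.686] w 0.12975614637187297 g 29.49271559715271
tool-axes cm [ 0.009  0.093 -0.049] toolx [ 0.462  0.887 -0.   ] tooly [ 0.887 -0.462 -0.001]
turn about tool z 0.0017580031345505454
179.9554909847886 -169.90188405114398
0.1025 [-1.401  1.198 -0.   ]
```

Call:
jog_arm(commands=[[[-0.7,0.57,0,0,0,-0.05,1],[-0.7,0.57,0,0,0,-0.05,1],[-0.7,0.57,0,0,0,-0.05,1],[-0.7,0.57,0,0,0,-0.05,1],[-0.7,0.57,0,0,0,-0.05,1],[-0.7,0.57,0,0,0,-0.05,1],[-0.7,0.57,0,0,0,-0.05,1],[-0.7,0.57,0,0,0,-0.05,1],[-0.7,0.57,0,0,0,-0.05,1],[-0.7,0.57,0,0,0,-0.05,1],[-0.7,0.57,0,0,0,-0.05,1],[-0.7,0.57,0,0,0,-0.05,1],[-0.7,0.57,0,0,0,-0.05,1],[-0.7,0.57,0,0,0,-0.05,1],[-0.7,0.57,0,0,0,-0.05,1],[-0.7,0.57,0,0,0,-0.05,1]]])

```text
time_s: 6.15
tool_pos: [557.9, -54.0, 167.5]
orientation: [3.141, 0.0, 1.892]
ft_force: [-0.8, 0.7, 3.2]
gripper_width: 0.131
grip_force: 29.4
```

```bash
cat > st.py <<'E'
from h import *
np.set_printoptions(precision=3,suppress=True)
delta([481,63.8,168])
s=readout.sense(); p=s["tool_pos"][:2]-H; print(np.hypot(*p),"rotated",np.degrees(np.arctan2(p[1],p[0]))%360-190.1)
E
python3 st.py
```

```text
t 6.15 pos [557.873 -54.012 167.535] rpy [3.141 0.    1.892] F [-0.793  0.707  3.229] w 0.1314428386971662 g 29.423032701015472
tool-axes cm [13.607 -3.571 -0.054] toolx [-0.316  0.949 -0.   ] tooly [0.949 0.316 0.001]
179.71997780459287 rotated 46.31109054064896
```

Call:
jog_arm(commands=[[[-0.7,0.57,0,0,0,-0.05,1],[-0.7,0.57,0,0,0,-0.05,1],[-0.7,0.57,0,0,0,-0.05,1],[-0.7,0.57,0,0,0,-0.05,1],[-0.7,0.57,0,0,0,-0.05,1],[-0.7,0.57,0,0,0,-0.05,1],[-0.7,0.57,0,0,0,-0.05,1],[-0.7,0.57,0,0,0,-0.05,1],[-0.7,0.57,0,0,0,-0.05,1],[-0.7,0.57,0,0,0,-0.05,1],[-0.7,0.57,0,0,0,-0.05,1],[-0.7,0.57,0,0,0,-0.05,1],[-0.7,0.57,0,0,0,-0.05,1],[-0.7,0.57,0,0,0,-0.05,1],[-0.7,0.57,0,0,0,-0.05,1],[-0.7,0.57,0,0,0,-0.05,1],[-0.7,0.57,0,0,0,-0.05,1],[0,0,0,0,0,0,1],[0,0,0,0,0,0,1]]])

```text
time_s: 8.52
tool_pos: [704.4, -77.0, 167.6]
orientation: [3.14, 0.0, 2.741]
ft_force: [-1.2, 5.9, 4.8]
gripper_width: 0.132
grip_force: 29.8
```

```bash
python3 st.py
```

```text
t 8.525 pos [704.415 -76.994 167.634] rpy [3.14  0.    2.741] F [-1.224  5.858  4.844] w 0.13245632346967046 g 29.764658510684967
tool-axes cm [26.061  4.263 -0.032] toolx [-0.921  0.39  -0.   ] tooly [0.39  0.921 0.002]
179.00526405562516 rotated 95.16018581770484
```

Call:
jog_arm(commands=[[[0,0,0,0,0,0,0.5],[0,0,0,0,0,0,0],[0,0,0,0,0,0,0],[0,0,0,0,0,0,0],[0,0,0,0,0,0,0],[0,0,-2.5,0,0,0,0],[0,0,-3,0,0,0,0],[0,0,-4,0,0,0,0],[0,0,0,0,0,0.172,0],[0,0,0,0,0,0.172,0],[0,0,0,0,0,0.172,0],[0,0,0,0,0,0.172,0],[0,0,0,0,0,0.172,0],[0,0,0,0,0,0.172,0],[0,0,0,0,0,0.172,0],[0,0,0,0,0,0.172,0],[0,0,0,0,0,0.172,0],[0,0,0,0,0,0.172,0]]])

```text
time_s: 10.78
tool_pos: [704.1, -78.3, 262.3]
orientation: [-3.142, -0.0, 1.015]
ft_force: [0.7, 0.0, 0.7]
gripper_width: 0.998
grip_force: 0.0
```

```bash
python3 - <<'E'
from h import *
np.set_printoptions(precision=3,suppress=True)
delta([543.5,73,265],np.radians(-31.7))
E
```

```text
t 10.775 pos [704.148 -78.32  262.278] rpy [-3.142 -0.     1.015] F [0.686 0.035 0.748] w 0.9981842089781051 g 0.0
tool-axes cm [  4.385 -21.629  -0.27 ] toolx [0.527 0.85  0.   ] tooly [ 0.85  -0.527 -0.   ]
turn about tool z -0.0022358307738639116
```

Move to 50 mm in front of the expected stem and look.

Call:
jog_arm(commands=[[[0.88,-4.3,0,0,0,0,0],[0.88,-4.3,0,0,0,0,0],[0.88,-4.3,0,0,0,0,0],[0.88,-4.3,0,0,0,0,0],[0.88,-4.3,0,0,0,0,0],[0,0,0,0,0,0,0],[0,0,0,0,0,0,0]]])

```text
time_s: 11.65
tool_pos: [544.1, 71.1, 262.7]
orientation: [3.141, -0.0, 1.021]
ft_force: [0.0, -0.1, 1.0]
gripper_width: 1.001
grip_force: 0.0
```

```bash
python3 - <<'E'
from h import *
np.set_printoptions(precision=1,suppress=True)
rs=[]
for c in ["scene","side","wrist"]:
    im=optics.get_image(c); save(im,c+"1.png"); np.savez(c+"1.npz",**im)
    for l in ["oven","door_handle","door_hinge","tube","carrier","carrier_stem"]:
        for m in nets.mark_of(c,l)[:1]:
            print(c,l,np.array(m["uv"]),round(m["confidence"],2),pt(im,m["uv"]))
            if l=="carrier_stem": rs.append(ray(im,m["uv"]))
if len(rs)>1: print("tri stem",tri(rs))
a=np.vstack([cv2.imread("pics/wrist1.png")[:,:],cv2.resize(cv2.imread("pics/side1.png")[90:240,250:490],(640,400),interpolation=cv2.INTER_CUBIC)])
cv2.imwrite("pics/v1.png",cv2.resize(a,(480,600)))
E
```

```text
scene oven [317.2 210.7] 0.6 [580.8 127.1  -1.2]
scene door_handle [391.6 178.2] 0.86 [700.3 -82.4 172.5]
scene door_hinge [342.4 162.6] 0.95 [657.3  94.4 164.7]
scene tube [312.6 174.4] 0.39 [550.7  96.1 153.1]
scene carrier [314.2 171.1] 0.53 [574.9 127.7 144.8]
scene carrier_stem [315.7 174.6] 0.66 [558.7  91.6 152.1]
side oven [326.8 185. ] 0.8 [598.3 143.2  -0.7]
side door_handle [390.5 181.7] 0.63 [705.4 -83.9 176.8]
side door_hinge [353.  149.7] 0.86 [665.   99.  172.1]
side tube [325.8 158.2] 0.51 [579.7 119.2 143. ]
side carrier [326.7 157.4] 0.52 [584.6 123.8 141.7]
side carrier_stem [320.9 157.7] 0.41 [569.5 137.  134.2]
wrist oven [313.7  97.1] 0.92 [583.9 136.1 152.7]
wrist door_handle [593.9 259.1] 0.56 [702.4 -73.1 173.9]
wrist door_hinge [315.4 131.2] 0.19 [572.4 114.9 150.5]
wrist tube [313.8 102.3] 0.63 [582.2 133.1 148.9]
wrist carrier [311.7 108.3] 0.96 [578.6 130.3 147. ]
wrist carrier_stem [315.4 130.6] 0.6 [572.7 115.3 150.4]
tri stem [569.1 116.7 143.3]
```

View pics/v1.png

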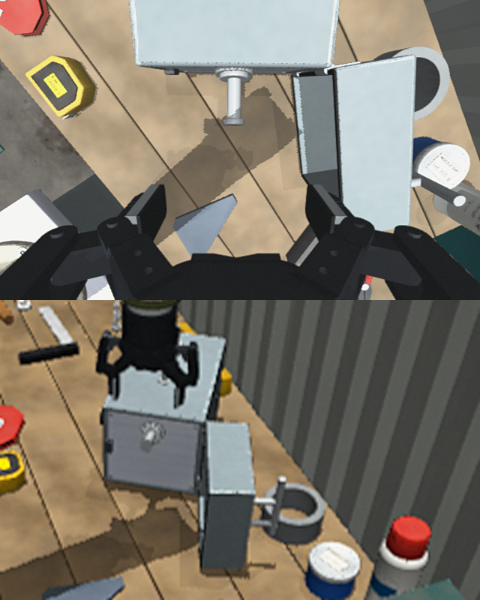

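```bash
python3 - <<'E'
from h import *
np.set_printoptions(precision=2,suppress=True)
im=dict(np.load("wrist1.npz")); v,u=np.nonzero(im["depth"]>0)
d=np.linalg.inv(im["camera_matrix"])@np.vstack([u,v,np.ones_like(u)])
X=(im["pose"][:3,:3]@(d*im["depth"][v,u])).T+im["pose"][:3,3]
# roof front edge
T=X[(X[:,2]>172)&(X[:,2]<184)&(u<445)&(u>178)&(v<100)]; uu=u[(X[:,2]>172)&(X[:,2]<184)&(u<445)&(u>178)&(v<100)]
a=np.radians(58.3); O=np.array([585,140.4]); B=np.array([[np.cos(a),-np.sin(a)],[np.sin(a),np.cos(a)]])
L=(T[:,:2]-O)@B; print("roof z",np.median(T[:,2]))
P=[]
for b in np.arange(-70,70,4):
    s=L[(L[:,1]>=b)&(L[:,1]<b+4)]
    if len(s): P.append([b+2,s[:,0].min()])
P=np.array(P); k=np.polyfit(P[:,0],P[:,1],1); print("front edge x0 slope(deg) ",k[1],np.degrees(np.arctan(k[0])), "y range",L[:,1].min(),L[:,1].max())
M=np.c_[(X[:,:2]-O)@B,X[:,2]]
s=M[(M[:,0]<-4)&(M[:,0]>-62)&(abs(M[:,1])<22)&(M[:,2]>120)&(M[:,2]<175)]
for b in range(-60,-3,4):
    q=s[(s[:,0]>=b)&(s[:,0]<b+4)]
    if len(q): print(b+2,len(q),"y",q[:,1].min(),q[:,1].max(),"zmax",np.percentile(q[:,2],97))
E
```

```text
roof z 176.8168070918571
front edge x0 slope(deg)  0.16610928954407844 0.3306402624051488 y range -86.41867291287502 84.45209705649197
-58 14 y -5.701093880627037 4.5222159750573505 zmax 144.7625477683923
-54 49 y -10.926471363601204 10.392486401166083 zmax 159.36195065727634
-50 155 y -10.894219577278188 10.314008543287152 zmax 161.26344398043037
-46 122 y -8.432384639898892 8.632960992508735 zmax 160.6272859362597
-42 105 y -6.26692702469321 6.613108907655945 zmax 155.69987342541407
-38 103 y -7.052768256091119 6.615658125667427 zmax 154.77415850732788
-34 104 y -7.013703032246116 6.620569438985262 zmax 153.4679144746676
-30 111 y -7.003643718372409 6.659712540190528 zmax 152.46132760921105
-26 99 y -6.967656264579868 6.655722686829413 zmax 152.16469263323384
-22 110 y -6.951748625998925 6.696610287885228 zmax 150.5008361484153
-18 109 y -6.930890820424947 6.764046933248186 zmax 149.03790137355813
-14 105 y -9.501182068761018 8.73070689438516 zmax 148.18296796201517
-10 219 y -14.595404550832214 15.788595165435709 zmax 147.0381675293766
-6 286 y -19.615170276542933 18.618740164331165 zmax 153.48939033588042
```

```bash
python3 - <<'E'
from h import *
np.set_printoptions(precision=3,suppress=True)
delta([569.8,115.8,144],np.radians(-31.7))
E
```

```text
t 12.7 pos [543.839  71.487 262.304] rpy [-3.142 -0.     1.021] F [0.864 0.259 0.651] w 0.9973292394922971 g 0.0
tool-axes cm [ 5.134 -0.102 11.831] toolx [0.523 0.853 0.   ] tooly [ 0.853 -0.523 -0.   ]
turn about tool z 0.003400384562972647
```

Call:
jog_arm(commands=[[[2.6,-0.05,0,0,0,0.003,0],[2.53,-0.05,0,0,0,0,0],[0,0,3,0,0,0,0],[0,0,3,0,0,0,0],[0,0,2.5,0,0,0,0],[0,0,2,0,0,0,0],[0,0,1.0,0,0,0,0],[0,0,0.33,0,0,0,0],[0,0,0,0,0,0,0],[0,0,0,0,0,0,0]]])

```text
time_s: 13.95
tool_pos: [570.4, 115.8, 144.9]
orientation: [3.141, -0.001, 1.018]
ft_force: [-0.3, 0.5, 1.3]
gripper_width: 1.001
grip_force: 0.0
```

```bash
python3 - <<'E'
from h import *
np.set_printoptions(precision=3,suppress=True)
delta([569.8,115.8,144],np.radians(-31.7))
E
```

```text
t 13.95 pos [570.386 115.819 144.901] rpy [ 3.141 -0.001  1.018] F [-0.337  0.479  1.31 ] w 1.0007695873699465 g 0.0
tool-axes cm [-0.032 -0.049  0.09 ] toolx [0.525 0.851 0.001] tooly [ 0.851 -0.525  0.001]
turn about tool z 0.00033508937149306917
```

Call:
jog_arm(commands=[[[0,-0.04,0.05,0,0,0,0.5],[0,0,0,0,0,0,0.7],[0,0,0,0,0,0,0.8],[0,0,0,0,0,0,0.9],[0,0,0,0,0,0,1],[0,0,0,0,0,0,1],[0,0,0,0,0,0,1],[0,0,0,0,0,0,1],[0,0,0,0,0,0,1]]], force=50)

```text
time_s: 15.08
tool_pos: [569.4, 116.0, 143.6]
orientation: [-3.141, -0.0, 1.018]
ft_force: [-3.4, 0.6, 3.5]
gripper_width: 0.146
grip_force: 48.7
```

```bash
python3 - <<'E'
from h import *
np.set_printoptions(precision=3,suppress=True)
for i in range(3): delta([569.8,115.8,144]); optics.get_image("wrist")
s=readout.sense(); R=Ro.from_euler("xyz",s["orientation"]).as_matrix(); print("F tool",R.T@s["ft_force"])
E
```

```text
t 15.075 pos [569.444 115.969 143.559] rpy [-3.141 -0.     1.018] F [-3.416  0.599  3.516] w 0.1457197755253178 g 48.67297947406769
tool-axes cm [ 0.004  0.039 -0.044] toolx [0.525 0.851 0.   ] tooly [ 0.851 -0.525 -0.   ]
t 15.125 pos [569.43  115.97  143.565] rpy [-3.141 -0.     1.018] F [-2.228 -0.576  3.907] w 0.14889933022179114 g 48.67949903011322
tool-axes cm [ 0.005  0.04  -0.044] toolx [0.525 0.851 0.   ] tooly [ 0.851 -0.525 -0.   ]
t 15.175 pos [569.429 115.937 143.551] rpy [-3.141  0.     1.018] F [-3.255  0.     3.234] w 0.14165121592566704 g 48.68577003479004
tool-axes cm [ 0.008  0.039 -0.045] toolx [ 0.525  0.851 -0.   ] tooly [ 0.851 -0.525 -0.   ]
F tool [-1.795 -2.952 -3.186]
```

Call:
jog_arm(commands=[[[-0.485,0,-0.13,0,0,0,1],[-0.485,0,-0.13,0,0,0,1],[-0.485,0,-0.13,0,0,0,1],[-0.485,0,-0.13,0,0,0,1],[-0.485,0,-0.13,0,0,0,1],[-0.485,0,-0.13,0,0,0,1],[0,0,0,0,0,0,1]]])

```text
time_s: 16.1
tool_pos: [554.1, 90.6, 151.5]
orientation: [-3.142, 0.0, 1.017]
ft_force: [-1.4, 1.9, 2.4]
gripper_width: 0.146
grip_force: 48.8
```

```bash
cat > st2.py <<'E'
from h import *
np.set_printoptions(precision=3,suppress=True)
delta([569.43,115.95,143.56])
s=readout.sense(); R=Ro.from_euler("xyz",s["orientation"]).as_matrix(); print("F tool",R.T@s["ft_force"],"M",R.T@s["ft_torque"])
a=np.radians(58.3);b=np.radians(15); u=np.array([-np.cos(a)*np.cos(b),-np.sin(a)*np.cos(b),np.sin(b)])
e=s["tool_pos"]-[569.43,115.95,143.56]; print("along",e@u,"off(tool)",R.T@(e-(e@u)*u))
E
python3 st2.py
```

```text
t 16.1 pos [554.052  90.584 151.477] rpy [-3.142  0.     1.017] F [-1.373  1.869  2.431] w 0.14590687707008743 g 48.794912695884705
tool-axes cm [ 2.966 -0.025  0.791] toolx [ 0.526  0.851 -0.   ] tooly [ 0.851 -0.526 -0.   ]
F tool [ 0.868 -2.15  -2.431] M [ 0.413  0.22  -0.001]
along 30.70106732503799 off(tool) [-0.008  0.245  0.029]
```

Call:
jog_arm(commands=[[[-0.485,0,-0.13,0,0,0,1],[-0.485,0,-0.13,0,0,0,1],[-0.485,0,-0.13,0,0,0,1],[-0.485,0,-0.13,0,0,0,1],[-0.485,0,-0.13,0,0,0,1],[-0.485,0,-0.13,0,0,0,1],[-0.485,0,-0.13,0,0,0,1],[0,0,0,0,0,0,1]]])

```text
time_s: 17.1
tool_pos: [536.2, 61.6, 160.5]
orientation: [-3.142, 0.0, 1.017]
ft_force: [-1.4, 1.6, -1.1]
gripper_width: 0.144
grip_force: 48.7
```

```bash
python3 st2.py
```

```text
t 17.1 pos [536.216  61.559 160.487] rpy [-3.142  0.     1.017] F [-1.395  1.574 -1.111] w 0.14448853146705365 g 48.687670826911926
tool-axes cm [ 6.373 -0.035  1.691] toolx [ 0.526  0.851 -0.   ] tooly [ 0.851 -0.526 -0.   ]
F tool [ 0.606 -2.014  1.111] M [ 0.268  0.146 -0.04 ]
along 65.93864246607811 off(tool) [-0.037  0.322  0.139]
```

Call:
jog_arm(commands=[[[-0.485,0,-0.13,0,0,0,1],[-0.485,0,-0.13,0,0,0,1],[-0.485,0,-0.13,0,0,0,1],[-0.485,0,-0.13,0,0,0,1],[-0.485,0,-0.13,0,0,0,1],[-0.485,0,-0.13,0,0,0,1],[-0.485,0,-0.13,0,0,0,1],[-0.485,0,-0.13,0,0,0,1],[0,0,0,0,0,0,1],[0,0,0,0,0,0,1]]])

```text
time_s: 18.35
tool_pos: [516.1, 29.1, 170.7]
orientation: [3.142, 0.0, 1.018]
ft_force: [-0.2, -0.1, -1.7]
gripper_width: 0.144
grip_force: 48.6
```

```bash
python3 st2.py; python3 - <<'E'
from h import *
np.set_printoptions(precision=1,suppress=True)
im=optics.get_image("wrist"); save(im,"wrist2.png"); b=optics.get_image("side"); save(b,"side2.png")
for l in ["tube","carrier","carrier_stem"]:
    for m in nets.mark_of("wrist",l)[:1]: print(l,np.array(m["uv"]),m["confidence"],pt(im,m["uv"]))
v,u=np.nonzero(im["depth"]>0)
d=np.linalg.inv(im["camera_matrix"])@np.vstack([u,v,np.ones_like(u)])
X=(im["pose"][:3,:3]@(d*im["depth"][v,u])).T+im["pose"][:3,3]
a=np.radians(58.3); O=np.array([585,140.4]); B=np.array([[np.cos(a),-np.sin(a)],[np.sin(a),np.cos(a)]])
M=np.c_[(X[:,:2]-O)@B,X[:,2]]
for k in range(-130,0,6):
    q=M[(M[:,0]>=k)&(M[:,0]<k+6)&(abs(M[:,1])<22)&(M[:,2]>125)&(M[:,2]<195)]
    if len(q): print(k+3,len(q),"y",q[:,1].min(),q[:,1].max(),"zmax",np.percentile(q[:,2],97),"zmid",np.median(q[abs(q[:,1])<5][:,2]))
a=np.vstack([cv2.imread("pics/wrist2.png"),cv2.resize(cv2.imread("pics/side2.png")[90:240,250:490],(640,400),interpolation=cv2.INTER_CUBIC)])
cv2.imwrite("pics/v2.png",cv2.resize(a,(480,600)))
E
```

```text
t 18.35 pos [516.056  29.132 170.745] rpy [3.142 0.    1.018] F [-0.207 -0.108 -1.742] w 0.14433870534707277 g 48.63308250904083
tool-axes cm [10.191 -0.02   2.718] toolx [ 0.525  0.851 -0.   ] tooly [ 0.851 -0.525  0.   ]
F tool [-0.2   -0.119  1.742] M [ 0.047  0.029 -0.035]
along 105.47587160158253 off(tool) [-0.03   0.209  0.114]
carrier [313.5 230.1] 0.77 [526.9  45.8 173.7]
carrier_stem [315.9 269.1] 0.75 [519.5  31.8 177.8]
-127 679 y -19.749129105246322 21.486655202438023 zmax 190.83769540100923 zmid 177.08103772461487
-121 2439 y -20.509012348863813 21.962476714444456 zmax 193.4346340727467 zmid 175.4759379582678
-115 465 y -18.110589046818873 14.823734565503376 zmax 175.82360336282395 zmid 173.8035382046888
-109 494 y -15.04853877870351 14.123590178486221 zmax 180.70632369943036 zmid 179.48566574625656
-103 1065 y -15.131277554258752 14.180536586393396 zmax 180.37126534640132 zmid 179.21305039284965
-97 1665 y -15.62890017049462 14.128313296255536 zmax 178.59869660945873 zmid 176.58689081815675
-91 933 y -15.673065556162753 14.124892342732768 zmax 165.30469115756713 zmid 16
[... 481 characters left out ...]
 153.8868531644091
-55 1013 y -15.669690214562221 14.704726195553834 zmax 155.78285040578285 zmid 152.29216988771918
-49 1004 y -15.500147016871562 14.890135220758845 zmax 153.95006613762865 zmid 150.67418126908302
-43 1001 y -15.483674176580559 14.862236291043677 zmax 152.30017243587082 zmid 149.01881790048233
-37 1027 y -15.429882985558644 14.780865927179953 zmax 150.63211281546427 zmid 147.4156253538394
-31 1004 y -15.458734758801297 14.780151457255691 zmax 149.1627692322093 zmid 145.82169498783486
-25 1029 y -15.44635114521736 14.648600633018384 zmax 147.70074351696385 zmid 144.13412173806236
-19 899 y -15.486127481607157 14.526915198302104 zmax 149.38818256065466 zmid 145.44645043958855
```

View pics/v2.png

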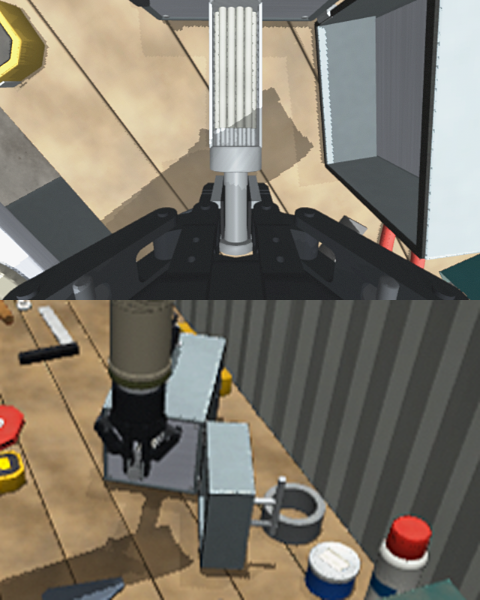

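```bash
python3 -c "
from h import *
print(close_job())"
```

```text
the job is handed in; nothing more can be done
None
```

The oven door stands open at about 1.73 rad (just past square) and the carrier is drawn about 105 mm straight out, its window about 15 mm clear of the tube mouth and about 110 mm of tail inside. The gripper was still holding it at hand-in, side force stayed at a few newtons in my checks, nothing else on the bench was touched as far as I saw, and the job is handed in.

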